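# Line up the capacitors by height on the test rail

### The arm

A 7-joint arm with a two-finger parallel gripper is mounted at the origin on the work surface. World frame = base frame: x ahead of the robot, y to its left, z up, the work surface at z = 0. Lengths are in m, angles in rad, forces in N, time in s.
With the tool pointing down it reaches from about 0.425 to 0.95 m from the base axis. Payload 4.7 kg.
Tool frame: the origin (TCP) lies between the finger pads; the fingertips stand 25 mm ahead of it and the grasp point (between the pads) lies 6 mm ahead of it; x points along the fingers, z is the direction in which the jaws open and shut, and the axes are right-handed (so a half turn about x gives the same grasp; the last joint's range is limited). The gripper opens to 85 mm and grips with 20 to 120 N. Pads are 22 mm wide; open, the fingers measure 114 mm over their backs; the gripper's body (76 mm by 85 mm) begins 54 mm behind the grasp point. The pads swing forward as they close: fully open they stand 13 mm farther back than shut.
Start: joints at [1.2, 0.469, -0.049, 1.532, 0.024, 1.141, -0.082], TCP at [0.226, -0.636, 0.256] pointing down, gripper open.
Joint ranges: [-2.59, 2.59], [-0.33, 1.99], [-1.39, 1.29], [0.1, 2.45], [-1.04, 4.18], [0.21, 1.99], [-2.66, 2.66]. Speed limits (rad/s): [2.57, 2.57, 3.14, 3.14, 3.14, 3.14, 3.14].

### API

Orientations are given as a 3x3 rotation matrix whose columns are the frame's x, y, z axes.
In Python, from rig import * gives the robot as it stands. Calls block until the motion is done:
- movep(position, orientation): joint-space move of the TCP to a pose.
- move_l(position, attitude=None, feed=0.15, until_force=None): straight line of the TCP; attitude=None keeps the orientation; feed is the mean speed in m/s. With until_force (N) it stops when the force on the tool has changed by that much, and returns True; else False.
- move_joints(angles): joint-space move.
- command_gripper(opening, newtons=None): finger opening in m; newtons is the grip in N (None keeps the last); returns when the fingers have stopped.
- sleep(seconds).
- inverse_kinematics(position, orientation): joint angles nearest the present ones, or None.
- sense(): the state.
- camera(name): name is "scene" or "side" or "wrist"; returns (picture, depth): 420x560x3 uint8, red, green, blue; 420x560 float32, m along the optical axis (not along the pixel's ray), 0 where there is no reading.
- camera_params(name): a dict with "K" (3x3 intrinsics, pixels), "dist" ([k1, k2, p1, p2, k3] as OpenCV has them; the pictures are not rectified), "position" and "rotation" of the camera in the world; the wrist camera has in their place "tool_from_camera" (4x4, takes a point from camera to tool coordinates, whose origin is the TCP and whose axes are the tool frame's). Camera axes: x right, y down, z forward; pixel columns grow to the right and rows downward; lengths in m; the calibration is good to about 2 mm. A picture is of the moment at which its call begins: read the wrist's pose just before it. camera_params takes no time and is no camera call.
A pose or a line that the arm cannot do raises Unreachable and nothing moves.
- finish_job(): hands the job in, once; it reports no verdict.
The state is a dict: "time_s": time; "joint_pos": joint angles; "qd": joint speeds; "joint_efforts": joint torques, N m; "position": TCP position; "tcp_rot": TCP orientation; "wrist_force": force on the tool from outside, world axes, zero at the start; "ft_torque": the same for the moment, N m; "finger_gap": finger opening in m.
Only numpy, scipy, OpenCV 4.12 (cv2) and the standard library are available. Lean on these libraries where they do the work, as an engineer would, in place of code of your own. Each camera call takes 0.05 s, during which the arm holds its last target. There are 200 camera calls.

### The job

Line the four can capacitors up on the rail in order of height, each standing upright in the middle of its own white seat: the tallest on the seat next to the red terminal, going down to the shortest next to the black one. Set them down gently instead of dropping them, let go, and leave the glass tube standing where it is.

Things in the scene. Friction and masses are not known exactly. Their poses are not given: they have to be found in the camera images.
- cap_blue_center (a point): loose upright can capacitor (the tallest of the four): blue sleeve with a white stripe, bare aluminium disc on top, diameter 35 mm, height 72 mm, up to about 130 g. The point is its centre, 36 mm above its flat underside; its z axis points out of its aluminium-disc end.
- cap_yellow_center (a point): loose upright can capacitor (the second tallest of the four): yellow sleeve with a white stripe, bare aluminium disc on top, diameter 40 mm, height 60 mm, up to about 130 g. The point is its centre, 30 mm above its flat underside; its z axis points out of its aluminium-disc end.
- cap_black_center (a point): loose upright can capacitor (the third tallest of the four): black sleeve with a white stripe, bare aluminium disc on top, diameter 30 mm, height 48 mm, up to about 130 g. The point is its centre, 24 mm above its flat underside; its z axis points out of its aluminium-disc end.
- cap_green_center (a point): loose upright can capacitor (the shortest of the four): green sleeve with a white stripe, bare aluminium disc on top, diameter 35 mm, height 36 mm, up to about 130 g. The point is its centre, 18 mm above its flat underside; its z axis points out of its aluminium-disc end.
- seat_a_top (a point): a fixed round white seat on the rail with a grey dot in its middle, diameter 52 mm; the point is the middle of its flat top face, 18 mm above the bench. It is number 1 of the four along the rail, which come in the order a, b, c, d, about 80 mm apart in a straight row; a is the seat at the right-hand end seen from the robot. The rail is an aluminium bar, 66 mm wide, 430 mm long, its top 12 mm above the bench; it lies crosswise to the robot's view but askew.
- seat_b_top (a point): a fixed round white seat on the rail with a grey dot in its middle, diameter 52 mm; the point is the middle of its flat top face, 18 mm above the bench. It is number 2 of the four along the rail, which come in the order a, b, c, d, about 80 mm apart in a straight row; a is the seat at the right-hand end seen from the robot. The rail is an aluminium bar, 66 mm wide, 430 mm long, its top 12 mm above the bench; it lies crosswise to the robot's view but askew.
- seat_c_top (a point): a fixed round white seat on the rail with a grey dot in its middle, diameter 52 mm; the point is the middle of its flat top face, 18 mm above the bench. It is number 3 of the four along the rail, which come in the order a, b, c, d, about 80 mm apart in a straight row; a is the seat at the right-hand end seen from the robot. The rail is an aluminium bar, 66 mm wide, 430 mm long, its top 12 mm above the bench; it lies crosswise to the robot's view but askew.
- seat_d_top (a point): a fixed round white seat on the rail with a grey dot in its middle, diameter 52 mm; the point is the middle of its flat top face, 18 mm above the bench. It is number 4 of the four along the rail, which come in the order a, b, c, d, about 80 mm apart in a straight row; a is the seat at the right-hand end seen from the robot. The rail is an aluminium bar, 66 mm wide, 430 mm long, its top 12 mm above the bench; it lies crosswise to the robot's view but askew.
- terminal_red: fixed red binding post at one end of the rail, 34 mm square, 32 mm high, on the rail (its top 44 mm above the bench), about 70 mm beyond the end seat; a like black one stands at the other end. Which end is red changes from start to start. Origin: middle of its underside.
- tube: loose clear glass vacuum tube standing upright in a white ceramic socket among the capacitors; socket diameter 36 mm, 10 mm high; glass diameter 22 mm; 67 mm high in all. Origin: middle of its underside; z axis up. To be left alone.
Not all that is in view belongs to the job. Of the things shaped like the part that bears cap_blue_center, the blue one is meant. Of the things shaped like the part that bears cap_green_center, the green one is meant.

How it is judged:
At the end, for the whole second after the job is handed in: Tallest to shortest from the red terminal: blue, yellow, black, green, each at rest and released on its seat, upright within 0.1 rad, centred within 12 mm, underside within 5 mm of the seat. Tube upright (0.15 rad) and within 20 mm of its start (((horizontal distance between terminal_red and seat_a_top below 0.12 m and horizontal distance between cap_blue_center and seat_a_top below 0.012 m and z of cap_blue_center in the frame of seat_a_top between 0.031 and 0.041 m and horizontal distance between cap_yellow_center and seat_b_top below 0.012 m and z of cap_yellow_center in the frame of seat_b_top between 0.025 and 0.035 m and horizontal distance between cap_black_center and seat_c_top below 0.012 m and z of cap_black_center in the frame of seat_c_top between 0.019 and 0.029 m and horizontal distance between cap_green_center and seat_d_top below 0.012 m and z of cap_green_center in the frame of seat_d_top between 0.013 and 0.023 m) or (horizontal distance between terminal_red and seat_d_top below 0.12 m and horizontal distance between cap_blue_center and seat_d_top below 0.012 m and z of cap_blue_center in the frame of seat_d_top between 0.031 and 0.041 m and horizontal distance between cap_yellow_center and seat_c_top below 0.012 m and z of cap_yellow_center in the frame of seat_c_top between 0.025 and 0.035 m and horizontal distance between cap_black_center and seat_b_top below 0.012 m and z of cap_black_center in the frame of seat_b_top between 0.019 and 0.029 m and horizontal distance between cap_green_center and seat_a_top below 0.012 m and z of cap_green_center in the frame of seat_a_top between 0.013 and 0.023 m)) and angle between each of cap_blue_center, cap_yellow_center, cap_black_center, cap_green_center's own z axis and vertical below 0.1 rad and linear speed of each of cap_blue, cap_yellow, cap_black, cap_green below 0.02 m/s and angle between tube's own z axis and vertical below 0.15 rad and distance of tube from where it was at the start of the episode below 0.02 m); the robot touches nothing.
It fails at once if the glass tube is knocked over (angle between tube's own z axis and vertical above 0.5 rad).
It fails at once if the blue capacitor is dropped (it falls free faster than 0.7 m/s, from about 25 mm or more) (linear speed of cap_blue above 0.7 m/s and contact force between the fingers and cap_blue below 0.02 N).
It fails at once if the yellow capacitor is dropped (it falls free faster than 0.7 m/s, from about 25 mm or more) (linear speed of cap_yellow above 0.7 m/s and contact force between the fingers and cap_yellow below 0.02 N).
It fails at once if the black capacitor is dropped (it falls free faster than 0.7 m/s, from about 25 mm or more) (linear speed of cap_black above 0.7 m/s and contact force between the fingers and cap_black below 0.02 N).
It fails at once if the green capacitor is dropped (it falls free faster than 0.7 m/s, from about 25 mm or more) (linear speed of cap_green above 0.7 m/s and contact force between the fingers and cap_green below 0.02 N).
It also fails if it takes over 93 s, if anything falls off the work surface, if the arm or the gripper's body presses on something with over 40 N, if the wrist force passes 120 N, or if a joint passes its speed limit or range.

## Working session

There is one attempt and no reset: what is moved stays moved. The work goes in short steps, each a Python script; the robot and the scene stay as the last script left them, time stands still between calls to the robot, and variables do not carry over. Pictures are saved under pics/ and viewed, about 12 in all and at most 16, crops included, and the job is handed in when it is done.

```bash
mkdir -p pics; ls
python3 - <<'E'
from rig import *
import cv2,numpy as np
for n in ("scene","side"):
    im,d=camera(n); cv2.imwrite(f"pics/{n}0.png",im[:,:,::-1]); np.save(f"pics/{n}0.npy",d)
    print(n,camera_params(n))
print(camera_params("wrist")); s=sense(); print(s["time_s"],s["tcp_rot"],s["finger_gap"])
E
```

```text
pics
scene {'K': array([[499.58964965,   0.        , 282.90510928],
       [  0.        , 499.58964965, 205.7775858 ],
       [  0.        ,   0.        ,   1.        ]]), 'dist': array([-0.10363692,  0.        ,  0.        ,  0.        ,  0.        ]), 'position': array([1.19861106, 0.0865728 , 0.74160758]), 'rotation': array([[-0.14088227,  0.6877752 , -0.7121218 ],
       [ 0.98979616,  0.11335909, -0.08633236],
       [ 0.02134822, -0.71701812, -0.69672754]])}
side {'K': array([[416.38873226,   0.        , 276.70547548],
       [  0.        , 416.38873226, 205.99429472],
       [  0.        ,   0.        ,   1.        ]]), 'dist': array([0.04006733, 0.        , 0.        , 0.        , 0.        ]), 'position': array([ 0.30269117, -0.54437105,  0.53478107]), 'rotation': array([[ 0.93188372, -0.22559338,  0.28407808],
       [-0.36275581, -0.58162762,  0.72809171],
       [ 0.00097499, -0.78154778, -0.62384462]])}
{'K': array([[360.44746844,   0.        , 275.82665041],
       [  0.        , 360.44746844, 210.46927061],
       [  0.        ,   0.        ,   1.        ]]), 'dist': array([-0.00852855,  0.        ,  0.        ,  0.        ,  0.        ]), 'tool_from_camera': array([[-9.93045816e-04, -2.68753436e-01,  9.63208495e-01,
        -1.18462959e-01],
       [ 2.64841417e-04, -9.63209007e-01, -2.68753306e-01,
         6.70659427e-02],
       [ 9.99999472e-01, -1.17868433e-05,  1.02768771e-03,
        -8.34701340e-04],
       [ 0.00000000e+00,  0.00000000e+00,  0.00000000e+00,
         1.00000000e+00]])}
0.1 [[-6.67477896e-04  9.42151737e-01  3.35186006e-01]
 [ 1.66664365e-03  3.35186663e-01 -9.42150266e-01]
 [-9.99998388e-01 -7.02288495e-05 -1.79396090e-03]] 0.08559475546582022
```

View pics/scene0.png

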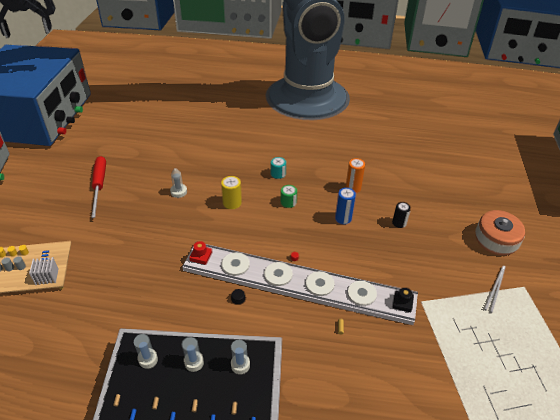

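View pics/side0.png

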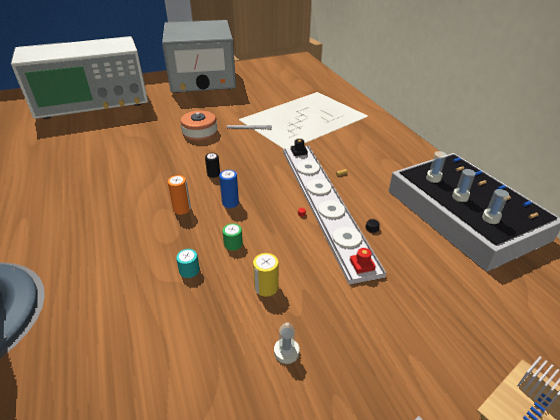

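The scene shows red terminal at (200,253), which is the seat a end, and black at (403,299). Tall cans: orange (356,175), blue (345,205); **blue** is meant. Short cans: teal (278,167), green (288,196); **green** is meant. Yellow is at (231,192), black at (402,214) and the tube at (177,183). I'll enlarge a crop to confirm and take measurements.

```bash
cat > vis.py <<'E'
import cv2,numpy as np
from rig import *
def cam_pose(n):
    p=camera_params(n)
    if n!="wrist": return p,p["rotation"],p["position"]
    s=sense(); T=p["tool_from_camera"]; R=np.array(s["tcp_rot"])
    return p,R@T[:3,:3],np.array(s["position"])+R@T[:3,3]
def rays(p,R,uv):
    n=cv2.undistortPoints(np.float64(uv).reshape(-1,1,2),p["K"],p["dist"]).reshape(-1,2)
    return np.c_[n,np.ones(len(n))]@R.T      # scaled so depth multiplies directly
def onplane(p,R,t,uv,z):
    d=rays(p,R,uv); return t+d*((z-t[2])/d[:,2])[:,None]
def cloud(p,R,t,dep):
    h,w=dep.shape; v,u=np.mgrid[:h,:w]
    X=t+rays(p,R,np.c_[u.ravel(),v.ravel()])*dep.reshape(-1,1)
    return X.reshape(h,w,3)
E
python3 - <<'E'
from vis import *
H={'blue':.072,'yellow':.060,'black':.048,'green':.036,'teal':.036,'orange':.072}
S={"scene":dict(blue=(345,205),orange=(356,175),teal=(278,167),green=(288,196),yellow=(231,192),black=(402,214)),
"side":dict(blue=(229,188),orange=(178,195),teal=(187,263),green=(232,237),yellow=(265,274),black=(212,165))}
for n in S:
    p,R,t=cam_pose(n); dep=np.load(f"pics/{n}0.npy"); im=cv2.imread(f"pics/{n}0.png")
    X=cloud(p,R,t,dep)
    if n=="scene": cv2.imwrite("pics/crop0.png",cv2.resize(im[145:240,160:430],None,fx=2.9,fy=2.9,interpolation=cv2.INTER_CUBIC))
    for k,(u,v) in S[n].items():
        w=np.zeros(dep.shape,bool); w[v-30:v+30,u-20:u+20]=1
        m=w&(abs(X[...,2]-H[k])<.006)&(dep>0)
        c,l,st,ce=cv2.connectedComponentsWithStats(m.astype(np.uint8))
        i=1+np.argmin(np.hypot(*(ce[1:]-(u,v-12 if n=="scene" else v-8)).T)+500/st[1:,4])
        vv,uu=np.nonzero(l==i); P=onplane(p,R,t,np.c_[uu,vv],H[k])
        (cx,cy),r=cv2.minEnclosingCircle(np.float32(P[:,:2]))
        print(n,k,ce[i].round(),len(vv),"mean",P[:,:2].mean(0).round(4),"circ",round(cx,4),round(cy,4),round(r,4))
    # seats
    dist_=[(235,263),(278,273),(320,283),(362,292)] if n=="scene" else [(347,236),(331,208),(319,186),(308,167)]
    for a,(u,v) in zip("abcd",dist_):
        g=im.min(2); m=(g>(190)).astype(np.uint8)
        z=(abs(X[...,2]-.018)<.0035)&(dep>0); w=np.zeros(dep.shape,bool); w[v-16:v+16,u-19:u+19]=1
        vv,uu=np.nonzero(z&w); P=onplane(p,R,t,np.c_[uu,vv],.018)
        e=onplane(p,R,t,[(u,v)],.018)[0]
        P=P[np.hypot(*(P-e)[:,:2].T)<.034]
        (cx,cy),r=cv2.minEnclosingCircle(np.float32(P[:,:2]))
        print(n,"seat",a,"eye",e[:2].round(4),"mean",P[:,:2].mean(0).round(4),"circ",round(cx,4),round(cy,4),round(r,4))
    u,v=(177,190) if n=="scene" else (287,350)
    print("tube~",onplane(p,R,t,[(u,v)],.01)[0].round(3), "red",onplane(p,R,t,[(200,245) if n=="scene" else (363,256)],.044)[0].round(3))
E
```

```text
scene blue [346. 194.] 208 mean [0.4615 0.123 ] circ 0.4618 0.1224 0.0219
scene orange [356. 164.] 178 mean [0.3635 0.1395] circ 0.3638 0.1406 0.0221
scene teal [278. 163.] 159 mean [ 0.3426 -0.0322] circ 0.3424 -0.0332 0.0215
scene green [288. 191.] 186 mean [0.4316 0.0037] circ 0.4318 0.0029 0.0212
scene yellow [230. 183.] 229 mean [ 0.4532 -0.1134] circ 0.4542 -0.1144 0.0241
scene black [403. 208.] 156 mean [0.4553 0.24  ] circ 0.4555 0.2411 0.0185
scene seat a eye [ 0.6246 -0.0695] mean [ 0.6254 -0.0696] circ 0.6249 -0.0698 0.0334
scene seat b eye [0.6351 0.0129] mean [0.636  0.0125] circ 0.6355 0.0129 0.0336
scene seat c eye [0.6458 0.091 ] mean [0.6459 0.0904] circ 0.6457 0.091 0.034
scene seat d eye [0.6543 0.1671] mean [0.6563 0.1667] circ 0.6541 0.1663 0.0333
tube~ [ 0.44  -0.238  0.01 ] red [ 0.614 -0.137  0.044]
side blue [227. 175.] 189 mean [0.4585 0.1208] circ 0.4584 0.1203 0.0228
side orange [177. 181.] 202 mean [0.3621 0.1362] circ 0.3608 0.1362 0.0225
side teal [186. 258.] 291 mean [ 0.3406 -0.0357] circ 0.3416 -0.0363 0.0206
side green [232. 231.] 238 mean [ 0.4287 -0.    ] circ 0.4277 -0.0003 0.0207
side yellow [265. 264.] 424 mean [ 0.4499 -0.1177] circ 0.4494 -0.1169 0.0221
side black [211. 157.] 111 mean [0.4531 0.236 ] circ 0.4524 0.2356 0.0197
side seat a eye [ 0.6257 -0.0693] mean [ 0.6235 -0.0715] circ 0.6219 -0.0757 0.0323
side seat b eye [0.6358 0.014 ] mean [0.6346 0.0127] circ 0.6355 0.0157 0.0331
side seat c eye [0.6461 0.0896] mean [0.6447 0.0894] circ 0.646 0.0897 0.0338
side seat d eye [0.6548 0.1645] mean [0.6542 0.1658] circ 0.6545 0.1644 0.0338
tube~ [ 0.438 -0.239  0.01 ] red [ 0.61  -0.145  0.044]
```

View pics/crop0.png

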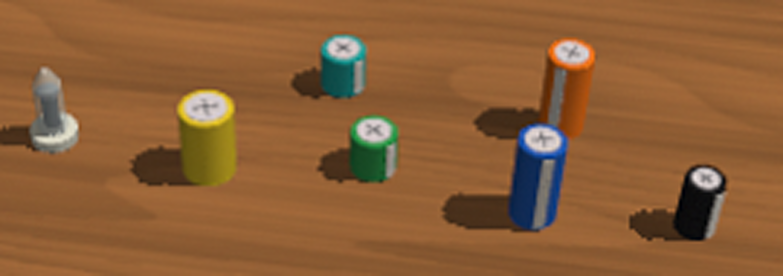

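The crop confirms green (372,150) and blue (540,175) are the ones meant, separate from teal and orange. The two views agree to about 3 mm, so I'll go in and refine with the wrist camera from close up.

```bash
cat > arm.py <<'E'
from vis import *
CAP=dict(blue=(.460,.122,.072),yellow=(.4517,-.1155,.060),black=(.4542,.238,.048),green=(.430,.0017,.036))
SEAT=dict(a=(.6250,-.0696),b=(.6355,.0132),c=(.6460,.0903),d=(.6547,.1660))
d=np.array(SEAT['d'])-SEAT['a']; d/=np.hypot(*d)      # rail direction
def rot(sg): 
    c,s=sg*d[1],-sg*d[0]
    return np.array([[0,-s,c],[0,c,s],[-1,0,0]],float)
def att(pos):   # of the two equal grasps the one with the milder last joint
    q=[(abs(j[6]),sg) for sg in (1,-1) if (j:=inverse_kinematics(pos,rot(sg))) is not None]
    return rot(min(q)[1])
def disc(h,xy,r,name=None,tol=.006):
    """centre of the flat disc at height h near xy, from the wrist camera"""
    p,R,t=cam_pose("wrist"); im,dep=camera("wrist")
    if name: cv2.imwrite(f"pics/{name}.png",im[:,:,::-1])
    X=cloud(p,R,t,dep)
    vv,uu=np.nonzero((abs(X[...,2]-h)<tol)&(dep>0)&(np.hypot(X[...,0]-xy[0],X[...,1]-xy[1])<r+.012))
    P=onplane(p,R,t,np.c_[uu,vv],h)[:,:2]
    (cx,cy),rr=cv2.minEnclosingCircle(np.float32(P)); m=P.mean(0)
    print("disc",xy,"mean",m.round(4),"circ",round(cx,4),round(cy,4),round(rr,4),len(P))
    return m
E
python3 - <<'E'
from arm import *
for c in list(CAP.values())+[v+(0,) for v in SEAT.values()]:
    for z in (.03,.2):
        for sg in (1,-1):
            j=inverse_kinematics((c[0],c[1],z),rot(sg)); print(c[:2],z,sg,None if j is None else np.round(j,2)[[0,1,3,6]])
pos=(.58,.05,.24); movep(pos,att(pos))
p,R,t=cam_pose("wrist"); print(t,R[:,2])
for k,v in SEAT.items(): disc(.018,v,.026-.006,"w_rail" if k=='a' else None,.003)
print(sense()["time_s"])
E
```

```text
(0.46, 0.122) 0.03 1 [ 0.15  0.58  2.15 -1.04]
(0.46, 0.122) 0.03 -1 [0.52 0.87 2.13 1.71]
(0.46, 0.122) 0.2 1 [ 0.52  0.39  2.01 -0.88]
(0.46, 0.122) 0.2 -1 [0.58 0.44 2.01 2.2 ]
(0.4517, -0.1155) 0.03 1 [ 0.5   0.52  2.18 -0.36]
(0.4517, -0.1155) 0.03 -1 [-0.52  0.68  2.23 -2.21]
(0.4517, -0.1155) 0.2 1 [ 0.66  0.24  2.05 -0.13]
(0.4517, -0.1155) 0.2 -1 [-0.84  0.43  2.12 -2.54]
(0.4542, 0.238) 0.03 1 [-0.01  0.65  2.06 -1.31]
(0.4542, 0.238) 0.03 -1 [0.27 0.91 2.05 1.53]
(0.4542, 0.238) 0.2 1 [ 0.24  0.46  1.94 -1.12]
(0.4542, 0.238) 0.2 -1 [0.32 0.53 1.93 1.93]
(0.43, 0.0017) 0.03 1 [ 0.3   0.49  2.26 -0.7 ]
(0.43, 0.0017) 0.03 -1 [0.8  0.81 2.23 1.92]
(0.43, 0.0017) 0.2 1 [ 0.59  0.21  2.12 -0.42]
(0.43, 0.0017) 0.2 -1 [0.89 0.33 2.1  2.54]
(0.625, -0.0696) 0.03 1 [ 0.42  0.73  1.79 -0.51]
(0.625, -0.0696) 0.03 -1 [0.78 1.04 1.77 2.24]
(0.625, -0.0696) 0.2 1 [ 0.49  0.52  1.68 -0.37]
(0.625, -0.0696) 0.2 -1 [-0.68  0.69  1.75 -2.62]
(0.6355, 0.0132) 0.03 1 [ 0.28  0.73  1.78 -0.62]
(0.6355, 0.0132) 0.03 -1 [0.65 1.05 1.75 2.12]
(0.6355, 0.0132) 0.2 1 [ 0.39  0.55  1.66 -0.53]
(0.6355, 0.0132) 0.2 -1 [0.66 0.76 1.65 2.34]
(0.646, 0.0903) 0.03 1 [ 0.16  0.75  1.73 -0.73]
(0.646, 0.0903) 0.03 -1 [0.51 1.07 1.71 2.02]
(0.646, 0.0903) 0.2 1 [ 0.28  0.58  1.62 -0.66]
(0.646, 0.0903) 0.2 -1 [0.52 0.79 1.61 2.22]
(0.6547, 0.166) 0.03 1 [ 0.07  0.79  1.67 -0.86]
(0.6547, 0.166) 0.03 -1 [0.38 1.09 1.65 1.94]
(0.6547, 0.166) 0.2 1 [ 0.23  0.66  1.56 -0.84]
(0.6547, 0.166) 0.2 -1 [0.38 0.82 1.55 2.12]
[0.58767443 0.11669193 0.35828397] [-0.03376871 -0.26813629 -0.96278897]
disc (0.625, -0.0696) mean [ 0.6252 -0.068 ] circ 0.6263 -0.0667 0.0313 1792
disc (0.6355, 0.0132) mean [0.6357 0.0141] circ 0.6362 0.0166 0.0292 2108
disc (0.646, 0.0903) mean [0.6457 0.0914] circ 0.6454 0.0916 0.031 2502
disc (0.6547, 0.166) mean [0.6555 0.1675] circ 0.6544 0.1672 0.0304 2991
3.025
```

View pics/w_rail.png

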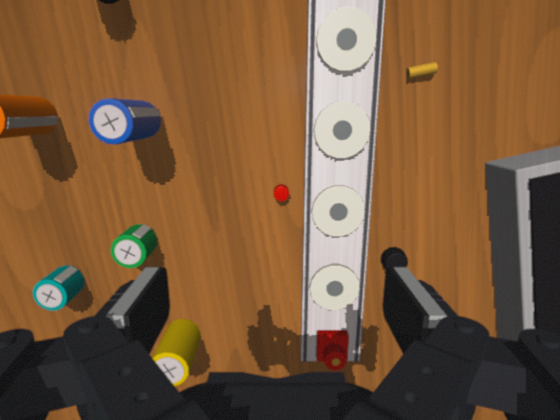

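The wrist view shows the four seat dots at (335,289), (338,211), (342,130) and (346,39), with red at the seat a end. Seat positions agree within 1.5 mm. Next is the blue pick.

```bash
cat >> arm.py <<'E'
SEAT=dict(a=(.6250,-.0690),b=(.6356,.0137),c=(.6459,.0910),d=(.6550,.1668))
R1=rot(1)
def pick(k,tz,grip=30):
    x,y,h=CAP[k]
    command_gripper(.085)
    movep((x,y-.06,.18),R1)
    m=disc(h,(x,y),{'blue':.0175,'yellow':.02,'black':.015,'green':.0175}[k],"pick_"+k)
    if np.hypot(*(m-(x,y)))>.008: print("OFF, stop"); return False
    m=(m+(x,y))/2
    movep((*m,.14),R1); hit=move_l((*m,tz),feed=.12,until_force=8)
    if hit: print("contact on the way down",sense()["position"]); return False
    command_gripper(.0,grip); g=sense()["finger_gap"]; print("gap",g)
    move_l((*m,.17),feed=.15); s=sense(); print("lifted gap",s["finger_gap"],"t",s["time_s"]); return True
def place(seat,tz):
    x,y=SEAT[seat]
    movep((x,y,.17),R1); move_l((x,y,tz+.018+.012),feed=.15)
    hit=move_l((x,y,tz+.018-.004),feed=.02,until_force=4)
    z=sense()["position"][2]; print("down",hit,"z err",z-tz-.018)
def release():
    p=sense()["position"]
    command_gripper(.07); move_l((p[0],p[1],.17),feed=.15); print("t",sense()["time_s"])
E
python3 - <<'E'
from arm import *
if pick('blue',.046):
    im,_=camera("side"); cv2.imwrite("pics/held_blue.png",im[:,:,::-1])
E
```

```text
disc (0.46, 0.122) mean [0.4598 0.1245] circ 0.4602 0.1243 0.0178 2572
gap 0.034515195417520975
lifted gap 0.03423893124484782 t 6.7083
```

Run:
```python
from arm import *
place('a',.046)
im,_=camera("side"); im2,_=camera("scene")
cv2.imwrite("pics/down_blue.png",cv2.hconcat([im,im2])[130:400,160:920,::-1])
```

```text
down True z err 0.0004973209797481982
```

View pics/down_blue.png

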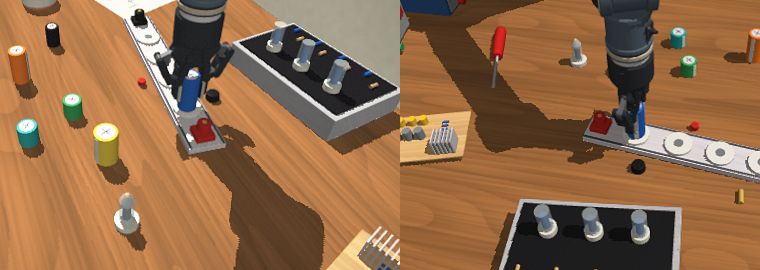

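Blue stands upright on seat a (190,100 in the left view), touching at the expected height. I'll release it and continue with yellow.

Run:
```python
from arm import *
release()
x,y=SEAT['a']; movep((x,y-.06,.19),R1); disc(.090,(x,y),.0175)
if pick('yellow',.040): place('b',.040)
im,_=camera("side"); im2,_=camera("scene")
cv2.imwrite("pics/down_yel.png",cv2.hconcat([im,im2])[130:400,160:920,::-1])
```

```text
t 10.5167
disc (0.625, -0.069) mean [ 0.6239 -0.0677] circ 0.6241 -0.068 0.0178 2818
disc (0.4517, -0.1155) mean [ 0.4515 -0.1132] circ 0.4512 -0.1136 0.0202 3029
gap 0.03923900483438937
lifted gap 0.03931747035096104 t 14.9
down True z err 0.0005730478911544386
```

View pics/down_yel.png

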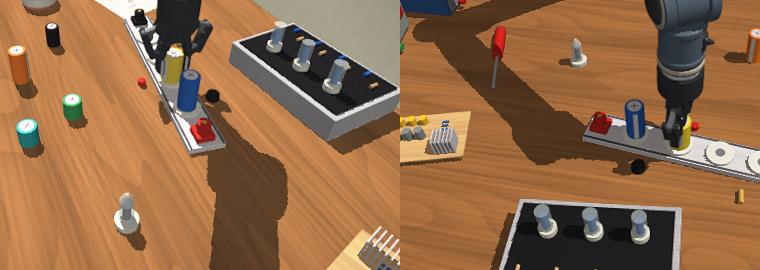

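Blue stands alone, centred on seat a (187,90 left view), and yellow is seated on b, still gripped. The tube hasn't moved. Black and green follow the same way; I'll check each placing before letting go.

Run:
```python
from arm import *
release()
if pick('black',.034):
    place('c',.034); z=sense()["position"][2]-.052; g=sense()["finger_gap"]
    if abs(z)<.003 and abs(g-.03)<.003:
        release()
        if pick('green',.030): place('d',.030)
    else: print("CHECK",z,g)
im,_=camera("side"); im2,_=camera("scene")
cv2.imwrite("pics/down_gr.png",cv2.hconcat([im,im2])[130:400,160:960,::-1])
```

```text
t 18.6167
disc (0.4542, 0.238) mean [0.4542 0.2406] circ 0.4543 0.2406 0.0152 1550
gap 0.029084660022538386
lifted gap 0.029530284278410247 t 22.9583
down True z err 0.0003989714479270927
t 26.7917
disc (0.43, 0.0017) mean [0.4301 0.0051] circ 0.43 0.0052 0.0178 1931
gap 0.03431066765927487
lifted gap 0.03453643474428971 t 31.225
down True z err 0.0005359487909516632
```

View pics/down_gr.png

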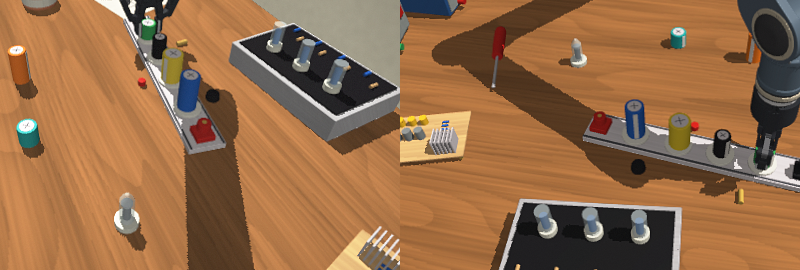

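All four are on the rail in order: blue, yellow, black, then green, which is still held on d. I'll release green and make the final checks, moving the arm out of the way.

Run:
```python
from arm import *
release()
movep((.54,.05,.28),R1); sleep(.5)
for k,s,h,r in (('blue','a',.072,.0175),('yellow','b',.06,.02),('black','c',.048,.015),('green','d',.036,.0175)):
    m=disc(h+.018,SEAT[s],r,"w_final" if k=='blue' else None,.004); print(k,"offset mm",((m-SEAT[s])*1000).round(1))
im,_=camera("scene"); cv2.imwrite("pics/final_s.png",cv2.resize(im[150:330,160:440,::-1],None,fx=2.8,fy=2.8))
print(sense()["time_s"])
```

```text
t 35.2833Traceback (most recent call last):
  File "<stdin>", line 5, in <module>
  File "arm.py", line 17, in disc
    P=onplane(p,R,t,np.c_[uu,vv],h)[:,:2]
      ~~~~~~~^^^^^^^^^^^^^^^^^^^^^^
  File "vis.py", line 12, in onplane
    d=rays(p,R,uv); return t+d*((z-t[2])/d[:,2])[:,None]
  File "vis.py", line 9, in rays
    n=cv2.undistortPoints(np.float64(uv).reshape(-1,1,2),p["K"],p["dist"]).reshape(-1,2)
      ~~~~~~~~~~~~~~~~~~~^^^^^^^^^^^^^^^^^^^^^^^^^^^^^^^^^^^^^^^^^^^^^^^^^
cv2.error: OpenCV(4.12.0) /io/opencv/modules/calib3d/src/undistort.dispatch.cpp:347: error: (-215:Assertion failed) CV_IS_MAT(_src) && CV_IS_MAT(_dst) && (_src->rows == 1 || _src->cols == 1) && (_dst->rows == 1 || _dst->cols == 1) && _src->cols + _src->rows - 1 == _dst->rows + _dst->cols - 1 && (CV_MAT_TYPE(_src->type) == CV_32FC2 || CV_MAT_TYPE(_src->type) == CV_64FC2) && (CV_MAT_TYPE(_dst->type) == CV_32FC2 || CV_MAT_TYPE(_dst->type) == CV_64FC2) in function 'cvUndistortPointsInternal'
```

View pics/w_final.png

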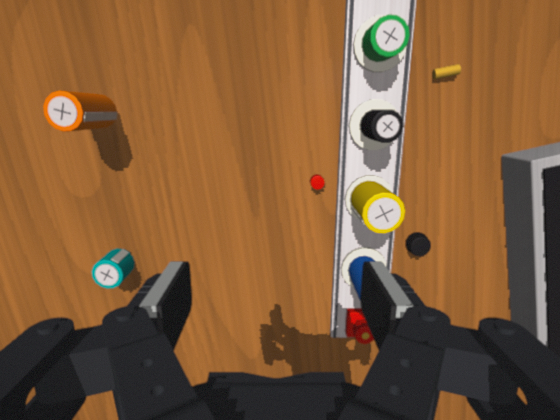

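The wrist view shows yellow, black and green standing on their seats, but a finger hides blue's top (365,280), which caused the error. I'll move nearer to the rail's middle so the fingers clear it.

Run:
```python
from arm import *
for pos,ks in (((.63,-.12,.24),'ab'),((.64,.05,.24),'cd')):
    movep(pos,R1); sleep(.3)
    for k,s,h,r in (('blue','a',.072,.0175),('yellow','b',.06,.02),('black','c',.048,.015),('green','d',.036,.0175)):
        if s in ks: m=disc(h+.018,SEAT[s],r,None,.004); print(k,"offset mm",((m-SEAT[s])*1000).round(1))
movep((.45,.05,.3),R1)
im,_=camera("scene"); cv2.imwrite("pics/final_s.png",cv2.resize(im[150:330,160:440,::-1],None,fx=2.8,fy=2.8))
print(sense()["time_s"])
```

```text
disc (0.625, -0.069) mean [ 0.6238 -0.0678] circ 0.6241 -0.0681 0.0177 1769
blue offset mm [-1.2  1.2]
disc (0.6356, 0.0137) mean [0.6337 0.011 ] circ 0.6341 0.0135 0.0201 2154
yellow offset mm [-1.9 -2.7]
disc (0.6459, 0.091) mean [0.6447 0.0923] circ 0.6447 0.0926 0.0153 1089
black offset mm [-1.2  1.3]
disc (0.655, 0.1668) mean [0.6538 0.1684] circ 0.6537 0.1684 0.0178 1713
green offset mm [-1.2  1.6]
39.8333
```

View pics/final_s.png

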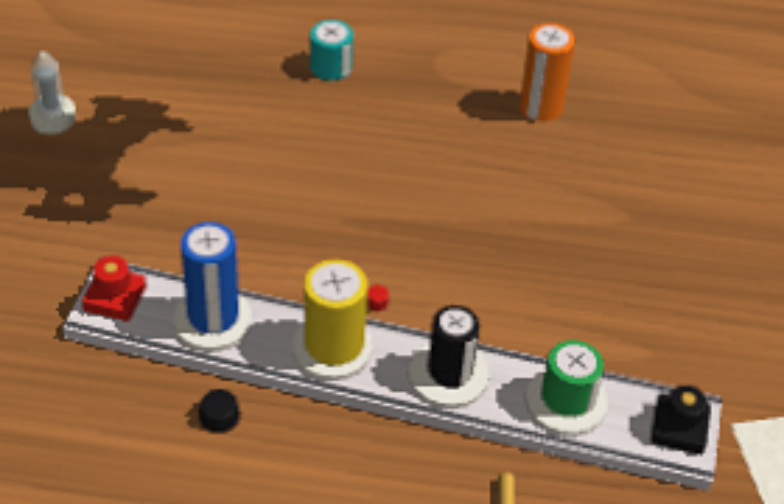

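The final view shows all four upright, each in the middle of its seat, in order from red: blue (210,280), yellow (335,315), black (455,345), green (573,378). The tube stands at (50,110), where it started. The arm is clear, so I'm handing in.

```bash
python3 -c "
from rig import *
finish_job()"
```

```text
the job is handed in; nothing more can be done
```

I placed all four capacitors on the rail in order of height, starting from the red terminal: blue on seat a, yellow on b, black on c and green on d. Each was lowered until it touched its seat, within about 0.6 mm of the expected height, then released. The job was handed in after about 40 s of robot time.

- **Centring:** the last wrist-camera check put blue, black and green about 2 mm from their seat centres. Yellow's two estimates disagree: 3.3 mm from the mean and 1.5 mm from the circle fit. The limit is 12 mm.
- **Scene:** the final picture shows all four upright and released, with the glass tube standing and apparently unmoved. I judged the uprightness and the tube's position by eye and did not measure them at the end.
- **Failed check:** the first final wrist check failed because a finger hid the top of blue. I repeated it from a clear viewpoint and it worked.

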